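Turn the candle leveller up one click and start it

ROBOT

A 6-joint arm with a two-finger parallel gripper is mounted at the origin on a cart in front of the work surface, level with it; the furniture and walls round the work are solid. World frame = base frame: x ahead of the robot, y to its left, z up, the work surface at z = 0. Lengths are in m, angles in degrees, forces in N, time in s.
With the tool pointing down it reaches from about 0.4 to 0.825 m from the base axis. Payload 7 kg.
Tool frame: the origin (TCP) lies on the centre line of the jaws, within the pads' length; the fingertips stand 14 mm ahead of it and the grasp point (between the pads) lies 5 mm behind it; z points along the fingers, x is the direction in which the jaws open and shut, and the axes are right-handed (so a half turn about z gives the same grasp; the last joint's range is limited). The gripper opens to 88 mm and grips with 3 to 60 N. Pads are 19 mm wide; open, the fingers measure 130 mm over their backs; the gripper's body (78 mm by 193 mm) begins 47 mm behind the grasp point.
Start: joints at [88.241, 20.546, 0.682, 0, -70.136, -16.507], TCP at [0.212, 0.641, 0.241] pointing down, gripper open.
Joint ranges: [-176.03, 176.03], [-82.01, 121.73], [-58.28, 71.71], [-173.87, 95.51], [-174.79, -0.11], [-173.66, 173.66]. Speed limits (degrees/s): [136.94, 136.94, 172.46, 180, 180, 180].

INTERFACE

Orientations are given as [roll, pitch, yaw] about the fixed x, y, z axes, in that order (R = Rz(yaw) Ry(pitch) Rx(roll)).
In Python, from plant import * gives the robot as it stands.
- The arm moves only by the shell command python3 -m handwheel 'ROWS' [OPENING]. ROWS is JSON, a list of rows, each a list of 2 entries, a list of its own where there are three numbers: the shift along the tool's x, y, z each as a share of 0.2 m, from -1 to 1, then the turn, a rotation vector about the tool's x, y, z each as a share of 360 degrees, from -1 to 1. In form: [[[tx, ty, tz], [ax, ay, az]], ...]. A call has 1 to 5 rows; each row is the pose to reach, as a shift and turn from the pose commanded when the call began, along the tool's axes at that moment, turning the shorter way round; what a row does not reach only later rows make up. A row lasts 1/12 s, in which the tool goes at most 41.7 mm and 7.16 degrees, less where a joint would pass 70% of its speed; a pose out of reach is approached as far as the arm can. A call with a number of a shift or a turn outside -1 to 1 is refused whole. A call with a gripper value outside its range is refused whole. OPENING is the closure, from -1 (fully open) to 1 (shut), set as the call begins (- or left out, the last holds). The fingers move at their own pace and stop on an object; the grip force is fixed at half the most. Time passes only in rows, so rows that repeat a pose let the fingers close. It gives the time, the measured TCP pose, the force and the opening at its end, in the units of the state.
- get_obs(): the state, without advancing time (a new reading comes with each control period).
- snapshot(name): name is "scene" or "top" or "wrist"; returns a dict with "color" (480x640x3 uint8, red, green, blue), "z_map" (480x640 float32, m along the optical axis (not along the pixel's ray), 0 where there is no reading), "intrinsics" (3x3 intrinsics, pixels), "rvec" (rotation vector, rad) and "tvec" (3), from world to camera coordinates, as OpenCV has them. Camera axes: x right, y down, z forward; pixel columns grow to the right and rows downward; lengths in m; the calibration is good to about 2 mm. A picture is of the moment at which its call begins.
- close_job(): hands the job in, once; it reports no verdict.
The state is a dict: "clock": time; "joint_pos": joint angles; "qvel": joint speeds; "tau": joint torques, N m; "tool_pos": TCP position; "orientation": TCP orientation; "force": force on the tool from outside, world axes, zero at the start; "moment": the same for the moment, N m; "opening": finger opening in m.
Only numpy, scipy, OpenCV 4.12 (cv2) and the standard library are available. Lean on these libraries where they do the work, as an engineer would, in place of code of your own. Each camera call takes 0.05 s, during which the arm holds its last target. There are 200 camera calls.

TASK

Start the green warmer, the one levelling the cloud candle: with a fingertip on the top of its big knurled dial, drag the dial clockwise by just one click, from the white pin to the yellow pin, and let it go; then press its red start button once fully down and release it. Grip and lift nothing, do not shove the warmer about, and leave the white warmer, the candles and everything else on the table alone.

Things in the scene. Friction and masses are not known exactly. Their poses are not given: they have to be found in the camera images.
- green_plate: the GREEN-cased candle warmer (left or right of the white one): low box, 230 mm (its x) x 190 mm (its y) x 40 mm, 2.5 kg, standing loose. Origin: centre of the underside; at yaw 0 its x points away from the robot, y to the robot's left. Steel plate with a candle (plate top at 44 mm) on its +x half; dial axis at x -50, y +38 mm; red button at x -50, y -64 mm
- green_plate_dial_top (a point): centre of the top of the green warmer's dial, on its upright axis, 70 mm above the table. Black disc 96 mm across, 16 mm thick, too wide to grip; flat rubber-faced top to drag with a fingertip 25 to 38 mm from the axis (cap at the middle 28 mm across); white pointer line. On a spring: sinks up to 6 mm, 2 N at first, 13 N at the bottom. Turns with the dial
- green_plate_dial (a joint): angle of the green warmer's dial, rad, growing CLOCKWISE from above. Detents at coloured pins on the case (10 mm thick, 58 mm from the axis, tops 10 mm below the dial top): black -0.698, white 0 (start; pointer to the case's +x), yellow +0.698, red +1.396. About 0.07 N m carries it over the hump half-way between detents; let go within 0.25 rad of a detent, it snaps in
- green_plate_start (a joint): travel of the green warmer's red push button, m: 0 up, 0.006 fully down; a spring returns it
- green_plate_start_top (a point): centre of the top of the green warmer's red start button, 58 mm above the table, 28 mm across, pressed straight down 6 mm; about 5 N takes it fully down; it springs back when released. Pressed 4.5 mm or more it has made contact
- green_candle: cream cloud-shaped candle, about 82 x 98 x 56 mm, standing loose on the green warmer's steel plate; to be left alone; origin at its underside
- white_plate: the WHITE-cased warmer, otherwise the same, to be left alone: low box, 230 mm (its x) x 190 mm (its y) x 40 mm, 2.5 kg, standing loose. Origin: centre of the underside; at yaw 0 its x points away from the robot, y to the robot's left. Steel plate with a candle (plate top at 44 mm) on its +x half; dial axis at x -50, y +38 mm; red button at x -50, y -64 mm
- white_plate_dial (a joint): angle of the white warmer's dial, rad; starts at 0 and must stay there
- white_plate_start (a joint): travel of the white warmer's push button, m; not to be pressed
- white_candle: tan shell candle, 71 x 108 x 58 mm, loose on the white warmer's plate; to be left alone; origin at its underside
- scent_bottle: amber dropper bottle with black cap, 36 mm across, 105 mm high; bystander; origin under its centre
- seal_stamp: brass seal stamp with turned wooden handle, standing, 28 mm across, 82 mm high; bystander; origin under its centre
- wick_spool: wooden spool of white wick, 52 mm across, 36 mm high; bystander; origin at its underside
- tall_candle: tall ribbed pillar candle, 71 mm across, 198 mm high; bystander; origin under its centre
- clover: cream clover-section candle, 65 mm across, 148 mm high; bystander; origin under its centre

How it is judged:
By the outcome, as a careful person would: the job done as asked, in the order asked, and still so for the second after the job is handed in, with the robot touching nothing.
It also fails if it takes over 45 s, if anything falls off the work surface, if the arm or the gripper's body presses on something with over 40 N, if the wrist force passes 120 N, or if a joint passes its speed limit or range.

## Working session

There is one attempt and no reset: what is moved stays moved. The work goes in short steps, Python scripts to look and compute and a shell command to move; the robot and the scene stay as the last step left them, time stands still between calls to the robot, and variables do not carry over. Pictures are saved under pics/ and viewed, about 8 in all and at most 12, crops included, and the job is handed in when it is done.

```bash
ls; mkdir -p pics; python3 - <<'E'
from plant import *
import cv2,numpy as np
o=get_obs();print({k:np.round(v,3) for k,v in o.items()})
for n in("scene","top"):
    s=snapshot(n);cv2.imwrite(f"pics/{n}0.png",s["color"][:,:,::-1]);np.savez(f"{n}0.npz",**s)
E
```

```text
pics
{'clock': np.float64(0.0), 'joint_pos': array([ 8.8241e+01,  2.0591e+01,  6.3500e-01, -1.8000e-02, -7.0134e+01,
       -1.6507e+01]), 'qvel': array([-0.   ,  0.099,  0.031, -0.031, -0.144,  0.014]), 'tau': array([-0.0000e+00, -5.8271e+01,  2.9306e+01,  6.9970e+00,  7.0000e-03,
       -0.0000e+00]), 'tool_pos': array([0.211, 0.641, 0.24 ]), 'orientation': array([-1.79991e+02, -9.20000e-02, -1.08272e+02]), 'force': array([ 0.161, -0.003, -0.577]), 'moment': array([-0.025,  0.063,  0.041]), 'opening': np.float64(0.088)}
```

View pics/top0.png

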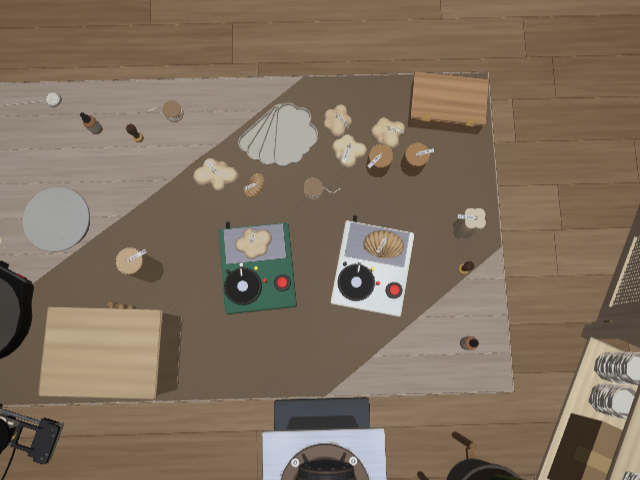

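View pics/scene0.png

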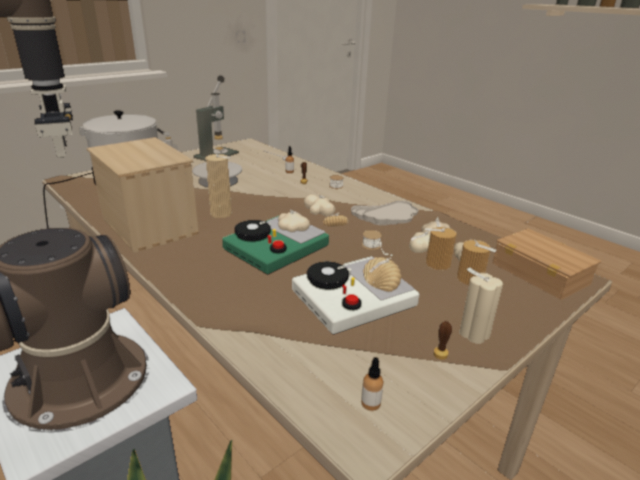

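The top view shows the green warmer with its cap at about (243,286) and red button at (283,282). The tool is at the lower left, with a tall wooden box at (100,350) in between. Next I'll measure these.

```bash
cat > h.py <<'E'
import numpy as np,cv2
def cam(s): 
    R=cv2.Rodrigues(np.array(s["rvec"],float))[0]; t=np.array(s["tvec"],float).ravel(); return s["intrinsics"],R,t
def ray(s,uv,z):
    K,R,t=cam(s); d=R.T@np.linalg.inv(K)@np.array([uv[0],uv[1],1.]); c=-R.T@t
    return c+d*(z-c[2])/d[2]
def cloud(s):
    K,R,t=cam(s); Z=s["z_map"].astype(float); v,u=np.mgrid[:480,:640]
    p=np.stack([(u-K[0,2])/K[0,0]*Z,(v-K[1,2])/K[1,1]*Z,Z],-1); w=(p-t)@R; w[Z==0]=np.nan; return w
def blobs(m,amin=8):
    n,l,st,c=cv2.connectedComponentsWithStats(m.astype(np.uint8)); return [(c[i],st[i]) for i in range(1,n) if st[i][4]>=amin]
E
python3 - <<'E'
from h import *
s=dict(np.load("top0.npz")); hsv=cv2.cvtColor(s["color"],cv2.COLOR_RGB2HSV); H,S,V=[hsv[...,i].astype(int) for i in range(3)]
w=cloud(s)
g=(H>60)&(H<95)&(S>100)
roi=np.zeros_like(g);roi[215:320,210:305]=1
pts=np.argwhere(g&roi)[:,::-1].astype(np.float32)
r=cv2.minAreaRect(pts);box=cv2.boxPoints(r);print("rect",r);P=np.array([ray(s,b,.04) for b in box]);print(P.round(4),np.linalg.norm(np.diff(P,axis=0),axis=1))
for nm,m,z in(("red",((H<8)|(H>172))&(S>150)&(V>100),.058),("yel",(H>20)&(H<35)&(S>150)&(V>120),.06),("white",(S<40)&(V>170),.07)):
    for c,st in blobs(m&roi,3): print(nm,c.round(1),st,ray(s,c,z).round(4), w[int(c[1]),int(c[0])].round(3))
dk=(V<60)&roi.astype(bool)
for c,st in blobs(dk,100): print("dark",c,st,ray(s,c,.068).round(4))
# heights
for x0 in np.arange(.0,1.0,.1):
    print(round(x0,1),[ (lambda q: round(float(np.nanmax(q)),2) if q.size else None)(w[...,2][(abs(w[...,0]-x0-.05)<.05)&(abs(w[...,1]-y0-.05)<.05)]) for y0 in np.arange(.9,-.5,-.1)])
im=cv2.resize(s["color"][215:320,205:310,::-1],(735,735)[:2],interpolation=cv2.INTER_CUBIC)[:600]; 
cv2.imwrite("pics/crop.png",cv2.resize(s["color"][215:320,205:310,::-1],(590,590),interpolation=cv2.INTER_CUBIC))
E
```

```text
rect ((256.3835754394531, 273.64385986328125), (68.35916137695312, 68.14979553222656), 83.9909896850586)
[[0.6443 0.2628 0.04  ]
 [0.659  0.0816 0.04  ]
 [0.4766 0.0661 0.04  ]
 [0.4628 0.2438 0.04  ]] [0.18181817 0.18301636 0.17825698]
red [281.6 282. ] [277 277  10  11  89] [0.5337 0.0961 0.058 ] [0.536 0.097 0.064]
red [264.2 280. ] [263 279   4   3  10] [0.5401 0.1415 0.058 ] [0.539 0.141 0.066]
white [252.6 237.7] [250 232   6  12  34] [0.6511 0.1694 0.07  ] [0.65  0.17  0.084]
white [261.9 236.8] [260 235   5   5  16] [0.6529 0.1452 0.07  ] [0.653 0.146 0.081]
white [241. 264.] [240 263   3   3   9] [0.5822 0.2002 0.07  ] [0.583 0.201 0.063]
white [241.  272.5] [241 270   1   6   6] [0.5599 0.2003 0.07  ] [0.561 0.2   0.07 ]
white [242.3 285.3] [238 281  10  10  81] [0.5263 0.1971 0.07  ] [0.527 0.198 0.07 ]
dark [242.20326087 286.32282609] [224 268  38  37 920] [0.524  0.1976 0.068 ]
0.0 [-0.73, -0.73, -0.73, -0.73, -0.73, -0.73, -0.73, -0.73, 0.02, 0.27, 0.27, 0.02, -0.73, -0.73]
0.1 [-0.73, -0.73, -0.73, 0.43, 0.44, -0.73, -0.73, -0.73, 0.01, 0.27, 0.26, 0.01, -0.73, -0.73]
0.2 [None, 0.01, 0.01, 0.43, 0.44, 0.23, 0.23, 0.01, 0.01, 0.01, 0.02, 0.01, 0.01, 0.01]
0.3 [None, 0.09, 0.11, 0.23, 0.23, 0.23, 0.23, 0.01, 0.01, 0.01, 0.02, 0.01, 0.01, 0.11]
0.4 [None, None, 0.17, 0.23, 0.23, 0.23, 0.23, 0.08, 0.08, 0.05, 0.08, 0.08, 0.07, 0.01]
0.5 [None, 0.1, 0.16, 0.01, 0.01, 0.2, 0.01, 0.08, 0.08, 0.07, 0.08, 0.08, 0.07, 0.09]
0.6 [None, 0.06, 0.06, 0.06, 0.01, 0.19, 0.01, 0.08, 0.1, 0.05, 0.05, 0.11, 0.09, 0.15]
0.7 [None, 0.01, 0.06, 0.06, 0.02, 0.01, 0.01, 0.03, 0.04, 0.04, 0.04, 0.03, 0.01, 0.13]
0.8 [None, 0.01, 0.06, 0.06, 0.01, 0.01, 0.05, 0.06, 0.06, 0.06, 0.05, 0.11, 0.11, 0.1]
0.9 [None, 0.01, 0.01, 0.11, 0.09, 0.09, 0.02, 0.02, 0.06, 0.06, 0.06, 0.05, 0.08, 0.08]
```

View pics/crop.png

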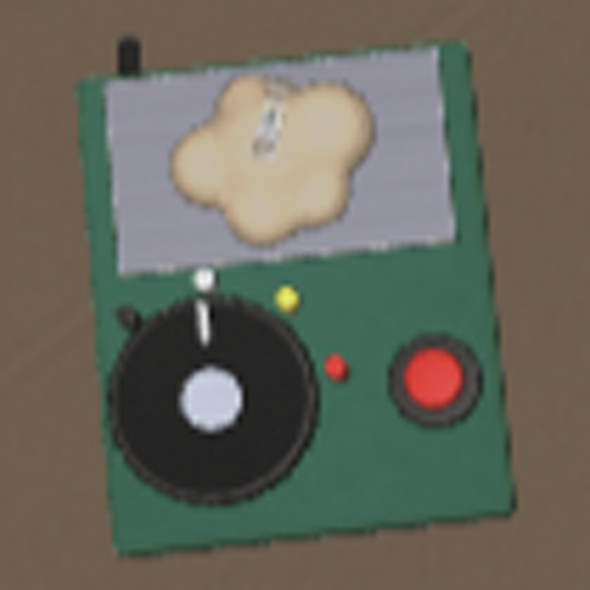

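The crop shows the pointer on the white pin and the yellow pin one step clockwise. The pads face down with tool yaw = −108°. I'll raise the tool and close the gripper, then cross above the 0.23 m box.

```bash
cat > go.py <<'E'
# prints tool-frame shares from the measured pose to x y z yaw
import sys,numpy as np
from scipy.spatial.transform import Rotation as R
from plant import *
o=get_obs(); p=np.array(o["tool_pos"]); A=R.from_euler("xyz",o["orientation"],degrees=True)
v=list(map(float,sys.argv[1:]))
for i in range(0,len(v),4):
    T=R.from_euler("xyz",[180,0,v[i+3]],degrees=True)
    print((A.inv().apply(np.array(v[i:i+3])-p)/.2).round(4),(np.degrees((A.inv()*T).as_rotvec())/360).round(4))
E
python3 -m handwheel '[[[0,0,-0.2],[0,0,0]],[[0,0,-0.4],[0,0,0]],[[0,0,-0.5],[0,0,0]],[[0,0,-0.5],[0,0,0]]]' 1
python3 go.py 0.535 0.18 0.32 -160
```

```text
clock: 0.43
tool_pos: [0.2123, 0.6426, 0.3467]
orientation: [180.0, 0.5, -108.3]
force: [0.3, 0.1, 0.7]
opening: 0.0667
[ 1.6925 -2.2566  0.1181] [0.0007 0.0012 0.1437]
```

```bash
python3 -m handwheel '[[[0.12,-0.16,0],[0,0,0.018]],[[0.24,-0.32,0],[0,0,0.036]],[[0.36,-0.48,0],[0,0,0.054]],[[0.48,-0.64,0],[0,0,0.072]],[[0.6,-0.8,0],[0,0,0.09]]]'
python3 go.py 0.535 0.18 0.30 -160
```

```text
clock: 0.85
tool_pos: [0.3264, 0.4751, 0.3401]
orientation: [-180.0, -0.0, -141.0]
force: [0.4, 0.1, 0.9]
opening: 0.0333
[ 0.119  -1.8028  0.2008] [-0.0001 -0.0001  0.0529]
```

```bash
python3 -m handwheel '[[[0.01,-0.2,0],[0,0,0.01]],[[0.02,-0.4,0],[0,0,0.02]],[[0.04,-0.6,0],[0,0,0.03]],[[0.05,-0.8,0],[0,0,0.04]],[[0.06,-0.95,0],[0,0,0.05]]]'
python3 go.py 0.535 0.18 0.26 -160
```

```text
clock: 1.27
tool_pos: [0.4379, 0.3197, 0.3404]
orientation: [-180.0, -0.0, -158.9]
force: [0.6, 0.2, 0.5]
opening: 0.0021
[-0.2012 -0.8264  0.4023] [-0.     -0.      0.0031]
```

```bash
python3 -m handwheel '[[[-0.05,-0.18,0.05],[0,0,0]],[[-0.1,-0.36,0.15],[0,0,0]],[[-0.15,-0.54,0.25],[0,0,0]],[[-0.2,-0.72,0.35],[0,0,0.003]],[[-0.2,-0.82,0.4],[0,0,0.003]]]'
python3 -m handwheel '[[[0,0,0],[0,0,0]],[[0,0,0],[0,0,0]]]'
python3 - <<'E'
from h import *
from plant import *
s=snapshot("wrist");cv2.imwrite("pics/w1.png",s["color"][:,:,::-1]);np.savez("w1.npz",**s)
o=get_obs();print(o["tool_pos"],o["orientation"],o["opening"])
E
```

```text
clock: 1.68
tool_pos: [0.5346, 0.1812, 0.2576]
orientation: [-180.0, -0.2, -159.9]
force: [0.4, -0.1, -0.1]
opening: 0.0003
clock: 1.85
tool_pos: [0.5339, 0.1825, 0.2592]
orientation: [-180.0, -0.1, -159.9]
force: [-0.0, 0.1, 0.1]
opening: 0.0004
[0.53402155 0.18361272 0.26016831] [-1.79984224e+02 -4.85192039e-02 -1.59819507e+02] 0.0006330439070927995
```

View pics/w1.png

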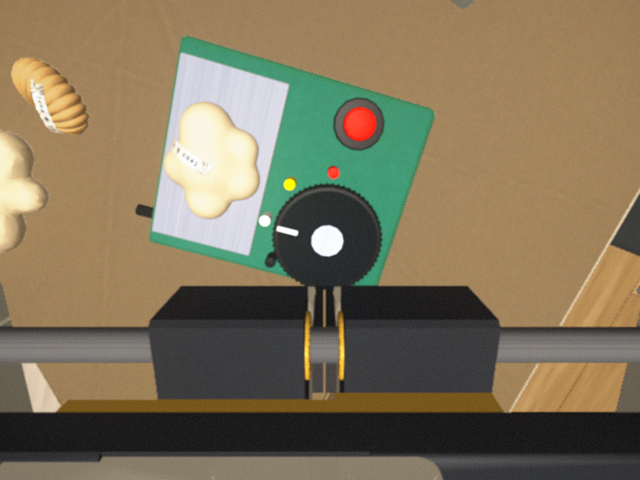

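The wrist view shows the dial cap at about (327,241), the button at (360,124), the white pin at (265,221) and the yellow pin at (290,185). The closed fingertips make a narrow patch.

```bash
python3 - <<'E'
from h import *
s=dict(np.load("w1.npz")); hsv=cv2.cvtColor(s["color"],cv2.COLOR_RGB2HSV); H,S,V=[hsv[...,i].astype(int) for i in range(3)]
w=cloud(s); roi=np.zeros((480,640),bool); roi[90:285,225:420]=1
for nm,m,z in(("red",((H<8)|(H>172))&(S>150)&(V>100),.058),("yel",(H>20)&(H<35)&(S>150)&(V>120),.06),("white",(S<40)&(V>190),.07)):
    for c,st in blobs(m&roi,20): print(nm,c.round(1),st[4],ray(s,c,.06 if st[4]<120 and nm!="white" else z).round(4), w[int(c[1]),int(c[0])].round(4))
print("bezel/button row z",w[124,330:392:3,2].round(3)); print(w[241,270:385:8,2].round(3))
E
```

```text
red [359.5 123.6] 913 [0.5334 0.0972 0.058 ] [0.5342 0.097  0.0616]
red [333.  172.2] 115 [0.5403 0.1424 0.06  ] [0.5404 0.1422 0.0611]
yel [289.6 183.5] 121 [0.5724 0.1645 0.06  ] [0.573  0.1643 0.06  ]
white [251.9 156.5] 4688 [0.6085 0.1526 0.07  ] [0.61   0.153  0.0656]
white [237.5 146.8] 311 [0.622  0.1492 0.07  ] [0.6219 0.1483 0.0736]
white [238.  179.3] 251 [0.6139 0.1746 0.07  ] [0.6135 0.1737 0.0734]
white [264.2 220.3] 107 [0.5825 0.2007 0.07  ] [0.5834 0.2032 0.0598]
white [287.  230.5] 118 [0.561  0.2026 0.07  ] [0.5612 0.2018 0.0713]
white [326.9 240.5] 764 [0.5252 0.1992 0.07  ] [0.5262 0.1988 0.071 ]
bezel/button row z [0.041 0.047 0.052 0.052 0.051 0.061 0.064 0.062 0.063 0.062 0.062 0.062
 0.061 0.06  0.063 0.062 0.052 0.052 0.04  0.039 0.04 ]
[0.039 0.07  0.07  0.069 0.07  0.07  0.07  0.072 0.07  0.071 0.07  0.071
 0.07  0.07  0.04 ]
```

```bash
python3 go.py 0.5361 0.1699 0.09 -160
```

```text
[ 0.0132 -0.0677  0.8509] [-0.     -0.0001  0.0005]
```

```bash
python3 -m handwheel '[[[0.013,-0.068,0.2],[0,0,0]],[[0.013,-0.068,0.4],[0,0,0]],[[0.013,-0.068,0.6],[0,0,0]],[[0.013,-0.068,0.75],[0,0,0]],[[0.013,-0.068,0.82],[0,0,0]]]'
python3 -m handwheel '[[[0,0,0],[0,0,0]],[[0,0,0],[0,0,0]],[[0,0,0],[0,0,0]]]'
python3 go.py 0.5361 0.1699 0.084 -160
```

```text
clock: 2.32
tool_pos: [0.5341, 0.1706, 0.0932]
orientation: [-180.0, -0.2, -159.7]
force: [-0.5, -0.3, 0.3]
opening: 0.0007
clock: 2.57
tool_pos: [0.5372, 0.1718, 0.0983]
orientation: [180.0, 0.2, -159.7]
force: [0.9, 0.1, 0.0]
opening: 0.0008
[ 0.0088 -0.0071  0.0716] [0.0001 0.0004 0.0009]
```

```bash
python3 -m handwheel '[[[0.003,-0.007,0.02],[0,0,0.001]],[[0.003,-0.007,0.03],[0,0,0.001]],[[0.003,-0.007,0.03],[0,0,0.001]],[[0.003,-0.007,0.03],[0,0,0.001]],[[0.003,-0.007,0.03],[0,0,0.001]]]'
python3 go.py 0.5361 0.1699 0.084 -160
```

```text
clock: 2.98
tool_pos: [0.5363, 0.1689, 0.091]
orientation: [180.0, 0.0, -160.1]
force: [0.6, 0.6, 1.0]
opening: 0.0005
[-0.0006  0.0049  0.0349] [ 0.      0.0001 -0.0003]
```

```bash
python3 -m handwheel '[[[0,0.004,0.02],[0,0,0]],[[0,0.004,0.03],[0,0,0]],[[0,0.004,0.04],[0,0,0]],[[0,0.004,0.05],[0,0,0]],[[0,0.004,0.05],[0,0,0]]]'
python3 -m handwheel '[[[0,0,0],[0,0,0]],[[0,0,0],[0,0,0]],[[0,0,0],[0,0,0]]]'
python3 go.py 0.5361 0.1699 0.080 -160
```

```text
clock: 3.4
tool_pos: [0.5362, 0.1696, 0.0808]
orientation: [-180.0, 0.0, -160.1]
force: [-2.4, -2.1, 7.8]
opening: 0.0002
clock: 3.65
tool_pos: [0.5363, 0.1697, 0.0811]
orientation: [-180.0, 0.0, -160.1]
force: [-1.9, -1.3, 8.0]
opening: 0.0004
[0.0004 0.0013 0.0057] [-0.0001  0.0001 -0.0002]
```

```bash
python3 -m handwheel '[[[0.0081,0.0002,0],[0,0,0.0083]],[[0.0162,0.0008,0],[0,0,0.0167]],[[0.0242,0.0019,0],[0,0,0.025]],[[0.0322,0.0034,0],[0,0,0.0333]],[[0.0401,0.0053,0],[0,0,0.0417]]]'
python3 -m handwheel '[[[0,0,0],[0,0,0]],[[0,0,0],[0,0,0]]]'
python3 - <<'E'
from h import *
from plant import *
s=snapshot("wrist");cv2.imwrite("pics/w2.png",s["color"][:,:,::-1]);np.savez("w2.npz",**s)
o=get_obs();print(o["tool_pos"],o["orientation"],o["force"])
E
```

```text
clock: 4.07
tool_pos: [0.5297, 0.1684, 0.0817]
orientation: [180.0, 0.2, -175.2]
force: [2.7, -0.9, 7.1]
opening: 0.0006
clock: 4.23
tool_pos: [0.5297, 0.1684, 0.0817]
orientation: [180.0, 0.2, -175.1]
force: [1.9, -1.5, 5.9]
opening: 0.0007
[0.52967912 0.16841141 0.08170489] [ 179.96221677    0.18971829 -175.07464025] [ 2.82492146 -1.40360747  5.63803123]
```

View pics/w2.png

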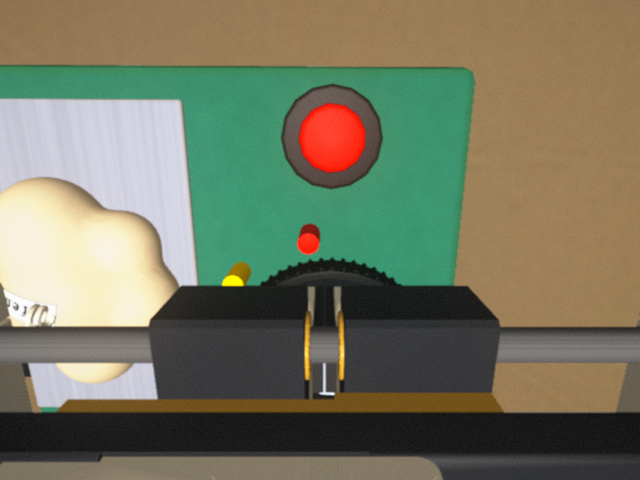

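The dial is partly round and the force is steady, with only the dial's rim visible. I'll continue the arc pressing slightly deeper.

```bash
python3 -m handwheel '[[[0.0081,0.0002,0.004],[0,0,0.0083]],[[0.0162,0.0008,0.007],[0,0,0.0167]],[[0.0242,0.0019,0.007],[0,0,0.025]],[[0.0322,0.0034,0.007],[0,0,0.0333]],[[0.0401,0.0053,0.007],[0,0,0.0417]]]'
python3 -m handwheel '[[[0.0081,0.0002,0],[0,0,0.0083]],[[0.0162,0.0008,0],[0,0,0.0167]],[[0.0242,0.0019,0],[0,0,0.025]],[[0.0268,0.0023,0],[0,0,0.0278]],[[0.0268,0.0023,0],[0,0,0.0278]]]'
python3 go.py 0.5149 0.1699 0.08 160
```

```text
clock: 4.7
tool_pos: [0.5211, 0.1684, 0.0802]
orientation: [180.0, 0.1, 169.8]
force: [-0.1, -2.5, 9.1]
opening: 0.0005
clock: 5.12
tool_pos: [0.5153, 0.1697, 0.0801]
orientation: [180.0, 0.1, 159.8]
force: [-1.3, -2.5, 8.5]
opening: 0.0005
[0.0021 0.0005 0.0005] [ 0.0001  0.0002 -0.0005]
```

```bash
python3 -m handwheel '[[[0,0,-0.04],[0,0,0]],[[0,0,-0.1],[0,0,0]],[[0,0,-0.3],[0,0,0]],[[0,0,-0.5],[0,0,0]],[[0,0,-0.6],[0,0,0]]]'
python3 -m handwheel '[[[0,0,0],[0,0,0]],[[0,0,0],[0,0,0]],[[0,0,0],[0,0,0]]]'
python3 - <<'E'
from h import *
from plant import *
s=snapshot("wrist");cv2.imwrite("pics/w3.png",s["color"][:,:,::-1]);np.savez("w3.npz",**s)
t=snapshot("top");np.savez("top3.npz",**t);cv2.imwrite("pics/top3.png",cv2.resize(t["color"][215:320,205:310,::-1],(400,400),interpolation=cv2.INTER_CUBIC))
E
```

```text
clock: 5.53
tool_pos: [0.5161, 0.1702, 0.2038]
orientation: [179.8, 0.2, 159.9]
force: [0.9, 0.5, 1.1]
opening: 0.0002
clock: 5.78
tool_pos: [0.5141, 0.1695, 0.1986]
orientation: [-180.0, -0.1, 159.8]
force: [0.4, 0.2, -0.4]
opening: -0.0001
```

View pics/w3.png

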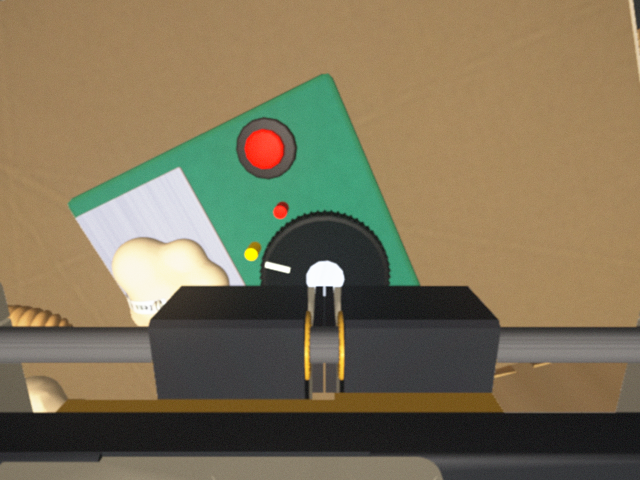

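The pointer at (278,267) is close to the yellow pin at (251,254). I'll compute the angles.

```bash
python3 - <<'E'
from h import *
s=dict(np.load("w3.npz")); hsv=cv2.cvtColor(s["color"],cv2.COLOR_RGB2HSV); H,S,V=[hsv[...,i].astype(int) for i in range(3)]
roi=np.zeros((480,640),bool); roi[90:285,225:420]=1
c0=np.array([.5255,.199])
for nm,m in(("red",((H<8)|(H>172))&(S>150)&(V>100)),("yel",(H>20)&(H<35)&(S>150)&(V>120)),("white",(S<40)&(V>190))):
    for c,st in blobs(m&roi,40):
        z={"red":.058 if st[4]>500 else .06,"yel":.06,"white":.07}[nm]; p=ray(s,c,z); d=p[:2]-c0
        print(nm,c.round(1),st,p.round(4),"cw ang",round(-np.degrees(np.arctan2(d[1],d[0])),1),np.linalg.norm(d).round(4))
E
python3 go.py 0.5335 0.097 0.11 160
```

```text
red [263.9 148.7] [ 244  129   41   41 1277] [0.5333 0.0969 0.058 ] cw ang 85.6 0.1024
red [280.5 210.2] [273 202  15  17 187] [0.5385 0.1415 0.06  ] cw ang 77.3 0.0589
yel [252.3 251.1] [245 242  16  19 212] [0.57   0.1632 0.06  ] cw ang 38.8 0.0572
white [231.8 271.5] [225 250  19  35 306] [0.5875 0.1702 0.07  ] cw ang 24.9 0.0684
white [324.7 273.9] [306 261  38  24 759] [0.524  0.1956 0.07  ] cw ang 114.2 0.0038
white [277.1 266.9] [265 262  25  11 157] [0.5549 0.1784 0.07  ] cw ang 35.0 0.0359
[-0.2168 -0.3049  0.4396] [-0.0003 -0.0002 -0.0004]
```

The pointer is 35.0° clockwise of world x and the yellow detent is expected at about 35.6°, so the click is done. The button hasn't moved, so the warmer hasn't either. Next is the button.

```bash
python3 -m handwheel '[[[-0.08,-0.12,0],[0,0,0]],[[-0.16,-0.22,0.05],[0,0,0]],[[-0.217,-0.305,0.2],[0,0,0]],[[-0.217,-0.305,0.35],[0,0,0]],[[-0.217,-0.305,0.44],[0,0,0]]]'
python3 -m handwheel '[[[0,0,0],[0,0,0]],[[0,0,0],[0,0,0]],[[0,0,0],[0,0,0]],[[0,0,0],[0,0,0]]]'
python3 go.py 0.5335 0.097 0.078 160
```

```text
clock: 6.3
tool_pos: [0.5326, 0.0954, 0.1074]
orientation: [-179.8, -0.2, 159.7]
force: [-0.3, -1.0, -0.5]
opening: 0.0002
clock: 6.63
tool_pos: [0.5353, 0.0981, 0.1125]
orientation: [179.9, 0.1, 159.9]
force: [0.7, 0.0, -0.3]
opening: 0.0004
[ 0.0068 -0.0087  0.1722] [ 0.0002  0.0002 -0.0003]
```

```bash
python3 -m handwheel '[[[0.005,-0.006,0.05],[0,0,0]],[[0.005,-0.006,0.1],[0,0,0]],[[0.005,-0.006,0.14],[0,0,0]],[[0.005,-0.006,0.14],[0,0,0]],[[0.005,-0.006,0.14],[0,0,0]]]'
python3 -m handwheel '[[[0,0,0],[0,0,0]],[[0,0,0],[0,0,0]],[[0,0,0],[0,0,0]]]'
python3 go.py 0.5335 0.097 0.065 160
```

```text
clock: 7.05
tool_pos: [0.5326, 0.0965, 0.0824]
orientation: [-179.9, -0.1, 159.9]
force: [0.2, 0.6, 0.1]
opening: 0.0002
clock: 7.3
tool_pos: [0.5334, 0.0969, 0.0835]
orientation: [180.0, 0.0, 159.9]
force: [0.1, -0.0, -0.9]
opening: 0.0003
[-0.0002  0.0008  0.0926] [ 0.0001  0.0001 -0.0004]
```

```bash
python3 -m handwheel '[[[0,0,0.03],[0,0,0]],[[0,0,0.05],[0,0,0]],[[0,0,0.07],[0,0,0]],[[0,0,0.085],[0,0,0]],[[0,0,0.095],[0,0,0]]]'
python3 -m handwheel '[[[0,0,0],[0,0,0]],[[0,0,0.005],[0,0,0]],[[0,0,0.005],[0,0,0]]]'
```

```text
clock: 7.72
tool_pos: [0.534, 0.097, 0.0689]
orientation: [180.0, 0.1, 160.0]
force: [-26.5, 1.0, 74.4]
opening: 0.0005
clock: 7.97
tool_pos: [0.534, 0.097, 0.0692]
orientation: [179.9, 0.2, 160.0]
force: [-22.5, 0.4, 64.0]
opening: 0.0001
```

Force is far above what the button needs, at a tip height of about 55 mm. I'll read the moment and look before moving.

```bash
python3 - <<'E'
from h import *
from plant import *
o=get_obs();print({k:np.round(o[k],3) for k in("force","moment","tool_pos","orientation","tau")})
s=snapshot("scene");np.savez("s4.npz",**s)
cv2.imwrite("pics/s4.png",cv2.resize(s["color"][120:320,180:440,::-1],(780,600),interpolation=cv2.INTER_CUBIC))
E
```

```text
{'force': array([-22.479,   0.36 ,  63.987]), 'moment': array([0.295, 8.541, 0.026]), 'tool_pos': array([0.534, 0.097, 0.069]), 'orientation': array([179.921,   0.192, 160.016]), 'tau': array([-2.5410e+00, -1.7095e+01,  1.4786e+01,  2.6320e+00,  7.2900e+00,
        1.7000e-02])}
```

View pics/s4.png

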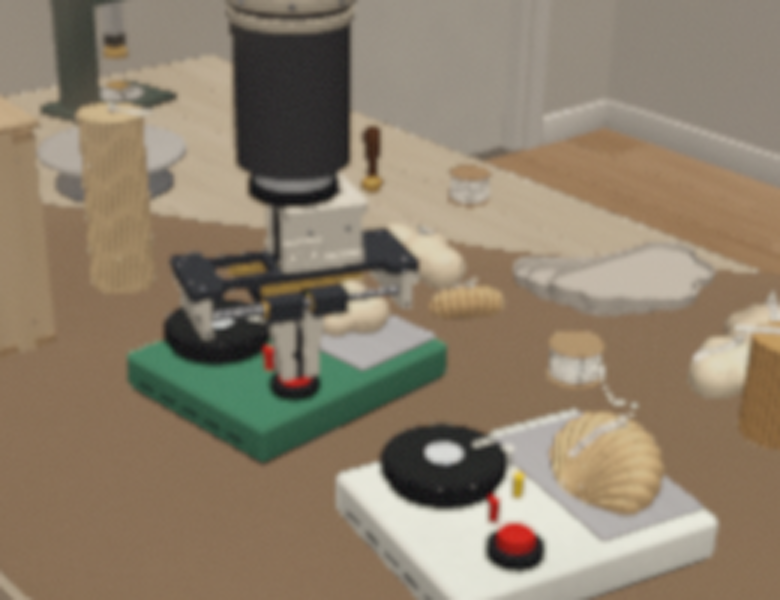

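The gripper is clear of the dial and candle, so the stop lies under the fingertips: either the bezel or the button's end stop. I'll ease up 1 mm at a time and log force against height to see which.

```bash
python3 -m handwheel '[[[0,0,-0.01],[0,0,0]],[[0,0,-0.01],[0,0,0]]]' | egrep 'pos|force'
python3 -m handwheel '[[[0,0,-0.01],[0,0,0]],[[0,0,-0.01],[0,0,0]]]' | egrep 'pos|force'
python3 -m handwheel '[[[0,0,-0.005],[0,0,0]],[[0,0,-0.005],[0,0,0]]]' | egrep 'pos|force'
python3 -m handwheel '[[[0,0,-0.005],[0,0,0]],[[0,0,-0.005],[0,0,0]]]' | egrep 'pos|force'
python3 -m handwheel '[[[0,0,-0.005],[0,0,0]],[[0,0,-0.005],[0,0,0]]]' | egrep 'pos|force'
python3 -m handwheel '[[[0,0,-0.005],[0,0,0]],[[0,0,-0.005],[0,0,0]]]' | egrep 'pos|force'
```

```text
tool_pos: [0.5339, 0.097, 0.0695]
force: [-17.4, 0.3, 46.6]
tool_pos: [0.5338, 0.097, 0.0698]
force: [-9.2, 0.5, 30.2]
tool_pos: [0.5338, 0.097, 0.07]
force: [-6.6, 0.9, 21.2]
tool_pos: [0.5337, 0.097, 0.0702]
force: [-3.4, 0.8, 13.0]
tool_pos: [0.5336, 0.097, 0.0706]
force: [-0.9, 0.3, 3.9]
tool_pos: [0.5336, 0.097, 0.0715]
force: [1.3, 0.4, 3.4]
```

```bash
for i in 1; do
python3 -m handwheel '[[[0,0,-0.005],[0,0,0]],[[0,0,-0.005],[0,0,0]],[[0,0,-0.005],[0,0,0]]]' | egrep 'pos|force'
python3 -m handwheel '[[[0,0,-0.005],[0,0,0]],[[0,0,-0.005],[0,0,0]],[[0,0,-0.005],[0,0,0]]]' | egrep 'pos|force'
python3 -m handwheel '[[[0,0,-0.005],[0,0,0]],[[0,0,-0.005],[0,0,0]],[[0,0,-0.005],[0,0,0]]]' | egrep 'pos|force'
python3 -m handwheel '[[[0,0,-0.005],[0,0,0]],[[0,0,-0.005],[0,0,0]],[[0,0,-0.005],[0,0,0]]]' | egrep 'pos|force'
python3 -m handwheel '[[[0,0,-0.005],[0,0,0]],[[0,0,-0.005],[0,0,0]],[[0,0,-0.005],[0,0,0]]]' | egrep 'pos|force'
python3 -m handwheel '[[[0,0,-0.005],[0,0,0]],[[0,0,-0.005],[0,0,0]],[[0,0,-0.005],[0,0,0]]]' | egrep 'pos|force'
python3 -m handwheel '[[[0,0,-0.01],[0,0,0]],[[0,0,-0.01],[0,0,0]],[[0,0,-0.01],[0,0,0]]]' | egrep 'pos|force'
python3 -m handwheel '[[[0,0,-0.02],[0,0,0]],[[0,0,-0.02],[0,0,0]],[[0,0,-0.02],[0,0,0]]]' | egrep 'pos|force'
done
python3 - <<'E'
from h import *
from plant import *
s=snapshot("scene");np.savez("s5.npz",**s)
cv2.imwrite("pics/s5.png",cv2.resize(s["color"][210:260,240:320,::-1],(640,400),interpolation=cv2.INTER_CUBIC))
w=cloud(s);hsv=cv2.cvtColor(s["color"],cv2.COLOR_RGB2HSV);H,S,V=[hsv[...,i].astype(int) for i in range(3)]
m=((H<8)|(H>172))&(S>150)&(V>100)
for f in("scene0","s4","s5"):
    t=dict(np.load(f+".npz"));hsv=cv2.cvtColor(t["color"],cv2.COLOR_RGB2HSV);H,S,V=[hsv[...,i].astype(int) for i in range(3)]
    m=((H<8)|(H>172))&(S>150)&(V>80);W=cloud(t)
    for c,st in blobs(m,8): 
        l=m[st[1]:st[1]+st[3],st[0]:st[0]+st[2]];z=W[st[1]:st[1]+st[3],st[0]:st[0]+st[2],2][l]
        if 200<c[1]<320 and 240<c[0]<370: print(f,c.round(1),st,np.nanpercentile(z,[10,50,90]).round(4))
E
```

```text
tool_pos: [0.5336, 0.097, 0.0723]
force: [1.9, 1.2, 3.4]
tool_pos: [0.5333, 0.0968, 0.0732]
force: [2.0, 1.8, 3.4]
tool_pos: [0.533, 0.0966, 0.0741]
force: [2.3, 1.5, 2.2]
tool_pos: [0.5328, 0.0965, 0.075]
force: [0.8, -0.3, 1.8]
tool_pos: [0.5328, 0.0965, 0.076]
force: [1.2, 0.6, 1.6]
tool_pos: [0.5326, 0.0964, 0.0769]
force: [1.1, -0.1, 0.5]
tool_pos: [0.533, 0.0967, 0.0792]
force: [0.0, 0.2, 0.1]
tool_pos: [0.5333, 0.0968, 0.0835]
force: [-0.6, 0.1, -0.3]
scene0 [269.  238.2] [267 235   4   8  21] [0.0444 0.053  0.0582]
scene0 [277.9 244.4] [273 241  11   8  76] [0.0522 0.0593 0.0616]
scene0 [343.9 287.8] [342 284   4   9  16] [0.0494 0.0561 0.0597]
scene0 [351.5 299.6] [345 295  14  10 107] [0.0523 0.0595 0.0618]
s4 [269.  238.2] [267 235   4   8  21] [0.044  0.0521 0.0594]
s4 [279.  247.1] [275 246   9   3  22] [0.0518 0.0529 0.0549]
s4 [343.9 287.8] [342 284   4   9  16] [0.0489 0.055  0.0594]
s4 [351.4 299.6] [345 295  14  10 108] [0.0526 0.0596 0.0617]
s5 [269.  238.2] [267 235   4   8  21] [0.0459 0.053  0.0584]
s5 [278.1 244.6] [273 241  11   8  73] [0.0525 0.0592 0.0624]
s5 [343.9 287.8] [342 284   4   9  16] [0.0488 0.055  0.0583]
s5 [351.4 299.6] [345 295  14  10 108] [0.0522 0.0593 0.0619]
```

The spring force ran from about 4 N at the hard stop to 0 over roughly 6 mm of lift. The visible red surface also sat about 6 mm lower when pressed. So the button's top is really near 62 mm and it went fully down once, then sprang back; no second press is needed. I'll retreat and do a final check.

```bash
python3 -m handwheel '[[[0,0,-0.15],[0,0,0]],[[0,0,-0.35],[0,0,0]],[[0,0,-0.55],[0,0,0]],[[0,0,-0.75],[0,0,0]],[[0,0,-0.9],[0,0,0]]]'
python3 -m handwheel '[[[0,0.2,0],[0,0,0]],[[0,0.4,0],[0,0,0]],[[0,0.6,0],[0,0,0]],[[0,0.6,0],[0,0,0]],[[0,0.6,0],[0,0,0]]]'
python3 - <<'E'
from h import *
from plant import *
s=snapshot("wrist");cv2.imwrite("pics/w5.png",s["color"][:,:,::-1])
t=snapshot("top");cv2.imwrite("pics/top5.png",t["color"][:,:,::-1])
hsv=cv2.cvtColor(s["color"],cv2.COLOR_RGB2HSV);H,S,V=[hsv[...,i].astype(int) for i in range(3)]
c0=np.array([.5255,.199])
for nm,m in(("red",((H<8)|(H>172))&(S>150)&(V>100)),("yel",(H>20)&(H<35)&(S>150)&(V>120)),("white",(S<40)&(V>190))):
    for c,st in blobs(m,30):
        z={"red":.058 if st[4]>300 else .06,"yel":.06,"white":.07}[nm]; p=ray(s,c,z); d=p[:2]-c0
        if np.linalg.norm(d)<.11: print(nm,c.round(1),st[4],p.round(4),"cw",round(-np.degrees(np.arctan2(d[1],d[0])),1),np.linalg.norm(d).round(4))
E
```

```text
clock: 11.48
tool_pos: [0.5336, 0.0967, 0.2669]
orientation: [179.9, 0.1, 159.9]
force: [1.8, 0.6, 0.4]
opening: 0.0001
clock: 11.9
tool_pos: [0.5745, 0.2111, 0.2621]
orientation: [-179.9, -0.1, 160.0]
force: [0.5, -0.5, 0.4]
opening: 0.0007
red [324.4  69.8] 1001 [0.5331 0.0966 0.058 ] cw 85.8 0.1027
red [335.5 127.5] 113 [0.5398 0.1424 0.06  ] cw 75.9 0.0584
yel [309.  165.8] 114 [0.5721 0.1645 0.06  ] cw 36.5 0.0579
white [256.1 180.7] 785 [0.6181 0.1601 0.07  ] cw 22.8 0.1004
white [333.3 174.9] 127 [0.5548 0.178  0.07  ] cw 35.6 0.036
white [374.2 185.6] 849 [0.5251 0.1985 0.07  ] cw 132.9 0.0006
```

View pics/w5.png

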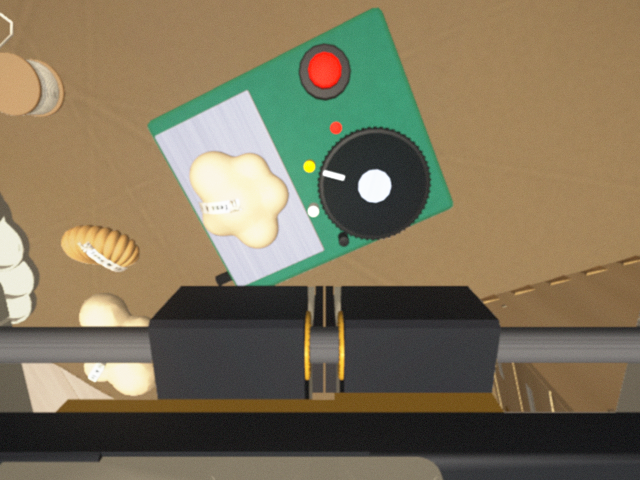

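The pointer at (333,175) points at the yellow pin (309,166). The button at (324,70) is up and nothing has shifted, and the arm is clear, so I'm handing in.

```bash
python3 -c "
from plant import *
print(close_job())"
```

```text
the job is handed in; nothing more can be done
None
```

The green warmer's dial is one click clockwise, on the yellow pin. Its red start button was then pressed fully down once and released. I handed in at about 12 s with the arm raised clear.

- **Dial:** in the last wrist picture the pointer sits at 35.6° and the yellow pin at 36.5°. The yellow detent should be at about 35.6°.
- **Warmer and surroundings:** the green warmer's dial cap and button are within about 1 mm of where they started. Its candle looks undisturbed. I never moved near the white warmer or the other objects, but I didn't measure them again at the end.
- **Button:** its top turned out to be about 62 mm high, not the 58 mm given. The cameras' depth showed this, and so did the point where the finger met the stop. My press therefore pushed past the end stop, and the fingertip force briefly read about 74 N, or roughly 80 N with the sideways part. That is under the 120 N wrist limit, and I saw only the fingertips touching. As I lifted, the spring force faded over about 6 mm. The red top had also been about 6 mm lower while pressed, so both checks point to full travel, but the button's travel could not be read directly.

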